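# Lock the valve block in the guarded test fixture

## Task

Push the aluminium valve block along its lane on the test fixture until it is fully home against the end stop. Then reach down through the window in the guard and press the lock lever right down with the fingertips, without touching the guard at any time. Only push the block, never lift it, leave everything else where it stands, and draw the hand back clear.

Things in the scene. Friction and masses are not known exactly. Their poses are not given: they have to be found in the camera images.
- fixture: Bolted-down test fixture, dark steel base plate 230 x 330 x 25 mm (x, y, thickness). Origin on the table under the plate, about at its middle; x points along the block's lane from its open end (robot side) to the end stop, y to the left, z up. The lane's centre line is at y = -90 mm; the guard stands on the plate to the left of the lane.
- stop_face (a point): Middle of the end stop's near face at plate height (fixture x = +55, y = -90 mm, 25 mm above the table). The stop is a steel bar 32 mm high. Lane: two rails 12 mm high above the plate, inner faces 53 mm and outer faces 73 mm apart, from fixture x = -90 to +55 mm.
- pin_hole (a point): Brass-ringed hole of the 10 mm lock pin in the lane floor (fixture x = -15, y = -90 mm, 25 mm above the table). The pin is sunk at first; as the lever goes down it rises 12 mm above the plate, just behind the block that is home.
- block_center (a point): Centre (half-way up) of the loose aluminium valve block, 60 mm long (along the lane) x 50 wide x 45 high, about 0.4 kg, two brass plugs 6 mm high on top. It lies on the plate between the rails, 30 to 55 mm short of the stop, axes as the fixture's, and slides with a few newtons. Home: its centre is at fixture x = +25 mm, its near face at -5 mm.
- guard: Fixed guard hood: outer size 150 mm (fixture x) x 140 mm (y), grey sheet-steel top 4 mm thick whose upper face is 108 mm above the table, with one rectangular window, and clear side panels on all four sides down to the base plate. Its origin and axes are those of fixture; the hood spans x = -85 to +65 mm and y = 0 to 140 mm there.
- window_center (a point): Centre of the window opening, at the upper face of the guard's top (fixture x = -10, y = 70 mm, 108 mm above the table). The opening is 90 mm along the fixture's x and 80 mm along its y. Axes are those of the fixture.
- paddle_top (a point): Centre of the upper face of the lever's flat bare-aluminium pad, 40 mm (x) x 36 mm (y), which lies under the middle of the window. Raised it is about 13 mm below the guard's upper face, fully down about 35 mm below it, and moves level by less than 3 mm.
- paddle: The flat aluminium pad fixed on the end of the lock lever; its origin lies on the lever's pivot, 60 mm from the pad's centre towards the fixture's +x, 80 mm above the table.
- lever (a joint): Lock lever angle in rad: 0 fully raised, 0.36 fully down on its stop; it starts between 0 and 0.08. The pivot is on the far (+x) side; pressing the pad down increases it. It has no spring: it takes about 5 N at the pad to move it and it stays where it is left.
- bush_a: Loose stepped brass bush, 26 mm diameter, 36 mm high, standing on the base plate between lane and guard near the far end. Origin at its underside. Leave alone.
- bush_b: Loose stepped brass bush, 24 mm diameter, 30 mm high, standing on the base plate to the right of the lane. Origin at its underside. Leave alone.
- solenoid: Loose steel solenoid, 50 x 45 x 60 mm with a 24 mm round top to 90 mm height, standing on the table left of the fixture. Origin at its underside. Leave alone.
- spanner: Loose steel spanner lying on the table to the right of the fixture. Leave alone.
- screwdriver: Loose screwdriver lying on the table on the left. Leave alone.
- spray: Spray can with a red cap, 66 mm diameter, 180 mm high, standing on the right. Origin at its underside. Leave alone.
- tub: Open grey plastic tub, 80 mm diameter, 60 mm high, on the left. Origin at its underside. Leave alone.

How it is judged:
On the way, in this order (a step that is already met when the one before it is completed fails the run):
1. the block is home against the end stop (within 3 mm) and the lever is not pressed yet (x of block_center in the frame of fixture above 0.022 m and value of joint lever below 0.15 rad), for 0.2 s.
2. the fingers press the lever's pad down (x of block_center in the frame of fixture above 0.022 m and value of joint lever above 0.3 rad and contact force between the fingers and paddle above 0.3 N), for 0.05 s.
At the end, for the whole second after the job is handed in: The valve block is within 3 mm of the end stop, flat on the plate in its lane, and the lever is down past 0.31 rad of its 0.36 rad (x of block_center in the frame of fixture above 0.022 m and value of joint lever above 0.31 rad and angle between block_center's own z axis and vertical below 0.08 rad and z of block_center in the frame of fixture below 0.0505 m); the robot touches nothing.
It fails at once if the robot touches the guard (contact force between any of the fingers, the arm and guard above 0.3 N).
It fails at once if the block is lifted or tipped (z of block_center in the frame of fixture above 0.0535 m or angle between block_center's own z axis and vertical above 0.15 rad).
It fails at once if a bystander is moved by more than 20 mm (distance of any of bush_a, bush_b, solenoid, spanner, screwdriver, spray, tub from where it was at the start of the episode above 0.02 m).
It also fails if it takes over 45 s, if anything falls off the work surface, if the arm or the gripper's body presses on something with over 40 N, if the wrist force passes 120 N, or if a joint passes its speed limit or range.

## Robot

A 6-joint arm with a two-finger parallel gripper is mounted at the origin on the work surface. World frame = base frame: x ahead of the robot, y to its left, z up, the work surface at z = 0. Lengths are in m, angles in rad, forces in N, time in s.
With the tool pointing down it reaches from about 0.325 to 0.75 m from the base axis. Payload 7.6 kg.
Tool frame: the origin (TCP) lies on the centre line of the jaws, within the pads' length; the fingertips stand 19 mm ahead of it and the grasp point (between the pads) is the TCP; z points along the fingers, y is the line along which they close (so a half turn about z gives the same grasp; the last joint's range is limited). The gripper opens to 85 mm and grips with 20 to 120 N. Pads are 22 mm wide; open, the fingers measure 114 mm over their backs; the gripper's body (76 mm by 85 mm) begins 54 mm behind the grasp point. The pads swing forward as they close: fully open they stand 13 mm farther back than shut.
Start: joints at [1.094, 0.052, 1.401, -0, 1.689, -0.07], TCP at [0.208, 0.482, 0.25] pointing down, gripper open.
Joint ranges: [-2.9, 2.9], [-0.91, 2.17], [0.12, 2.37], [-1.06, 4.2], [0.26, 2.73], [-2.93, 2.93]. Speed limits (rad/s): [2.57, 2.57, 3.01, 3.14, 3.14, 3.14].

## Interface

Orientations are given as a unit quaternion [x, y, z, w].
In Python, from station import ctrl, read_camera, camera_info gives the robot as it stands. Calls block until the motion is done:
- ctrl.goto(position, orientation): joint-space move of the TCP to a pose.
- ctrl.line_to(position, rotation=None, vel=0.15): straight line of the TCP; rotation=None keeps the orientation; vel is the mean speed in m/s.
- ctrl.move_joints(angles): joint-space move.
- ctrl.command_gripper(opening, strength=None): finger opening in m; strength is the grip in N (None keeps the last); returns when the fingers have stopped.
- ctrl.pause(seconds).
- ctrl.solve_ik(position, orientation): joint angles nearest the present ones, or None.
- read_camera(name): name is "side" or "top" or "wrist"; returns the picture (384x512x3 uint8, blue, green, red); there is no depth.
- camera_info(name): a dict with "camera_matrix" (3x3 intrinsics, pixels), "dist_coeffs" ([k1, k2, p1, p2, k3] as OpenCV has them; the pictures are not rectified), "extrinsics" (4x4, takes a point from world to camera coordinates); the wrist camera has in their place "T_tool_cam" (4x4, takes a point from camera to tool coordinates, whose origin is the TCP and whose axes are the flange's). Camera axes: x right, y up, looking along -z (the intrinsics and any distortion apply to the point x, -y, -z); pixel columns grow to the right and rows downward; lengths in m; the calibration is good to about 2 mm. A picture is of the moment at which its call begins: read the wrist's pose just before it. camera_info takes no time and is no camera call.
A pose or a line that the arm cannot do raises ctrl.IKError and nothing moves.
- ctrl.sign_off(): hands the job in; it is judged then, once.
Readings, each from a call of its own:
- ctrl.get_time(): time.
- ctrl.get_joints(): joint angles.
- ctrl.get_dq(): joint speeds.
- ctrl.get_effort(): joint torques, N m.
- ctrl.get_tool_pos(): TCP position.
- ctrl.get_tool_rot(): TCP orientation.
- ctrl.get_contact_force(): force on the tool from outside, world axes, zero at the start.
- ctrl.get_wrist_torque(): the same for the moment, N m.
- ctrl.get_width(): finger opening in m.
- ctrl.get_finger_force(): force on a finger pad.
Only numpy, scipy, OpenCV 4.12 (cv2) and the standard library are available. Lean on these libraries where they do the work, as an engineer would, in place of code of your own. Each camera call takes 0.05 s, during which the arm holds its last target. There are 200 camera calls.

## Working session

There is one attempt and no reset: what is moved stays moved. The work goes in short steps, each a Python script; the robot and the scene stay as the last script left them, time stands still between calls to the robot, and variables do not carry over. Pictures are saved under pics/ and viewed, at most 10 in all, crops included, and the job is handed in when it is done.

```bash
mkdir -p pics; ls; python3 - <<'E'
from station import ctrl, read_camera, camera_info
import cv2,numpy as np
np.set_printoptions(precision=4,suppress=True)
for n in ("top","side"):
    cv2.imwrite(f"pics/{n}0.png",cv2.resize(read_camera(n),(800,600),interpolation=cv2.INTER_CUBIC))
for n in ("top","side","wrist"): print(n,camera_info(n))
print(ctrl.get_tool_rot(),ctrl.get_time())
E
```

```text
pics
top {'camera_matrix': array([[384.1973,   0.    , 259.0128],
       [  0.    , 384.1973, 185.0807],
       [  0.    ,   0.    ,   1.    ]]), 'dist_coeffs': array([0.033, 0.   , 0.   , 0.   , 0.   ]), 'extrinsics': array([[ 0.0284, -0.9995,  0.0121, -0.0201],
       [ 0.9898,  0.0298,  0.1393, -0.5261],
       [-0.1396,  0.008 ,  0.9902, -1.3587],
       [ 0.    ,  0.    ,  0.    ,  1.    ]])}
side {'camera_matrix': array([[483.0533,   0.    , 249.965 ],
       [  0.    , 483.0533, 186.718 ],
       [  0.    ,   0.    ,   1.    ]]), 'dist_coeffs': array([-0.2094,  0.    ,  0.    ,  0.    ,  0.    ]), 'extrinsics': array([[ 0.9741, -0.2253, -0.0182, -0.4986],
       [ 0.1388,  0.5327,  0.8348, -0.1482],
       [-0.1784, -0.8158,  0.5502, -1.4234],
       [ 0.    ,  0.    ,  0.    ,  1.    ]])}
wrist {'camera_matrix': array([[265.2299,   0.    , 250.3981],
       [  0.    , 265.2299, 192.4047],
       [  0.    ,   0.    ,   1.    ]]), 'dist_coeffs': array([-0.059,  0.   ,  0.   ,  0.   ,  0.   ]), 'T_tool_cam': array([[-0.0003,  0.9618,  0.2737,  0.0682],
       [ 1.    ,  0.0001,  0.0007, -0.0011],
       [ 0.0006,  0.2737, -0.9618, -0.1239],
       [ 0.    ,  0.    ,  0.    ,  1.    ]])}
[ 0.202   0.9794 -0.0007 -0.0002] 0.1
```

View pics/top0.png

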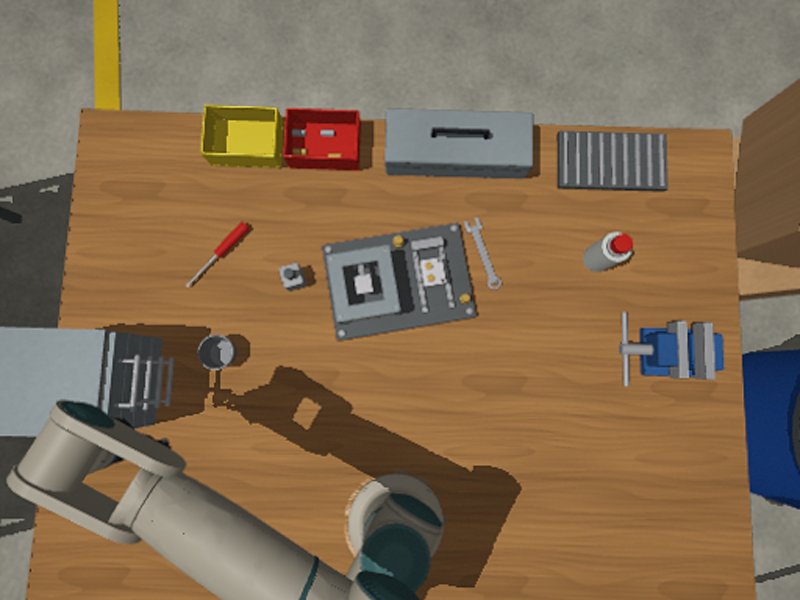

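View pics/side0.png

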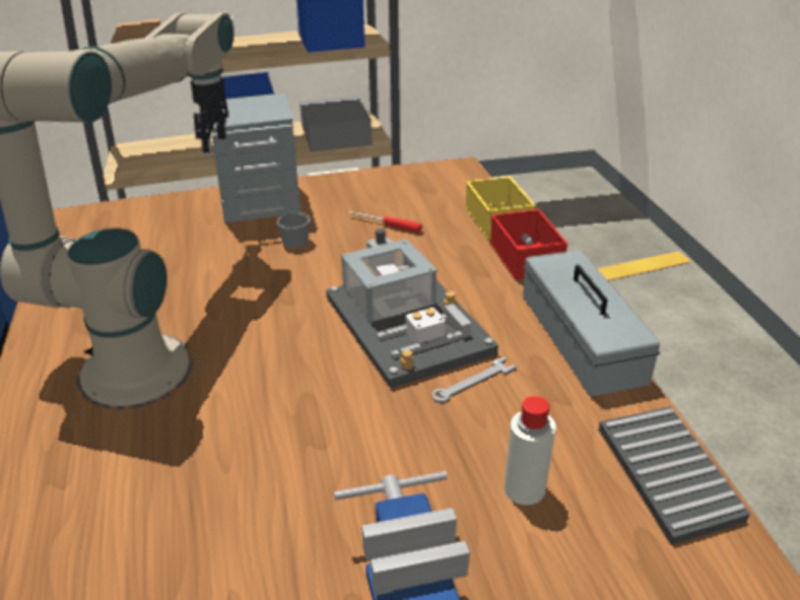

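The top picture shows the plate corners at about (322,245), (460,224), (478,317), (338,339) in 800x600 pixels. The block is at (432,270), the window centre at (363,283), and the lane runs up the picture. The side view agrees with this layout and shows free air above the fixture. I'll fit the fixture pose roughly and move in for a wrist view.

```bash
cat > h.py <<'E'
from station import ctrl, read_camera, camera_info
import cv2,numpy as np
from scipy.optimize import least_squares
from scipy.spatial.transform import Rotation as R
np.set_printoptions(precision=4,suppress=True)
F=np.diag([1,-1,-1,1.])
def wristT():
    T=np.eye(4);T[:3,:3]=R.from_quat(ctrl.get_tool_rot()).as_matrix();T[:3,3]=ctrl.get_tool_pos();return T
def ext(n,Tt=None):
    c=camera_info(n)
    return c["extrinsics"] if n!="wrist" else np.linalg.inv(Tt@c["T_tool_cam"])
def proj(n,P,E):
    c=camera_info(n);M=F@E
    return cv2.projectPoints(np.asarray(P,float).reshape(-1,1,3),cv2.Rodrigues(M[:3,:3])[0],M[:3,3],c["camera_matrix"],np.array(c["dist_coeffs"]))[0][:,0]
def f2w(p,P):
    P=np.asarray(P,float).reshape(-1,3);c,s=np.cos(p[2]),np.sin(p[2])
    return np.c_[p[0]+c*P[:,0]-s*P[:,1],p[1]+s*P[:,0]+c*P[:,1],P[:,2]]
def fit(n,P,uv,E,x0=(0.52,0.02,0.15)):
    r=least_squares(lambda p:(proj(n,f2w(p,P),E)-uv).ravel(),x0)
    return r.x,r.fun.reshape(-1,2)
def quat(yaw): # tool x = -fixture x, tool y = fixture y, z down
    c,s=np.cos(yaw),np.sin(yaw)
    return R.from_matrix(np.array([[-c,-s,0],[-s,c,0],[0,0,-1.]])).as_quat()
E
python3 - <<'E'
from h import *
k=1/1.5625
C=np.array([[.115,.165,.025],[.115,-.165,.025],[-.115,-.165,.025],[-.115,.165,.025]])
uv=np.array([[322,245],[460,224],[478,317],[338,339]])*k
p,r=fit("top",C,uv,ext("top"));print(p,r)
print(proj("top",f2w(p,[[-.01,.07,.108],[.055,-.09,.025]]),ext("top"))/k)
t=f2w(p,[[.03,-.02,.25]])[0]
ctrl.goto(t,quat(p[2]));ctrl.command_gripper(0)
T=wristT();im=read_camera("wrist");np.save("T1.npy",T)
cv2.imwrite("pics/w1raw.png",im);cv2.imwrite("pics/w1.png",cv2.resize(im,(800,600),interpolation=cv2.INTER_CUBIC))
print(T,ctrl.get_joints(),ctrl.get_time(),ctrl.get_width())
E
```

```text
[0.548  0.0075 0.1926] [[ 0.5968 -0.4075]
 [ 0.1175 -0.9364]
 [-0.2958  0.2897]
 [-0.4024  0.9959]]
[[369.2765 284.3812]
 [433.458  251.9196]]
[[-0.9815 -0.1914  0.0001  0.5813]
 [-0.1914  0.9815  0.     -0.0064]
 [-0.0001 -0.     -1.      0.25  ]
 [ 0.      0.      0.      1.    ]] [-0.0745  0.2121  1.2268 -0.      1.7027 -1.8379] 3.1167 0.00020246407593798124
```

View pics/w1.png

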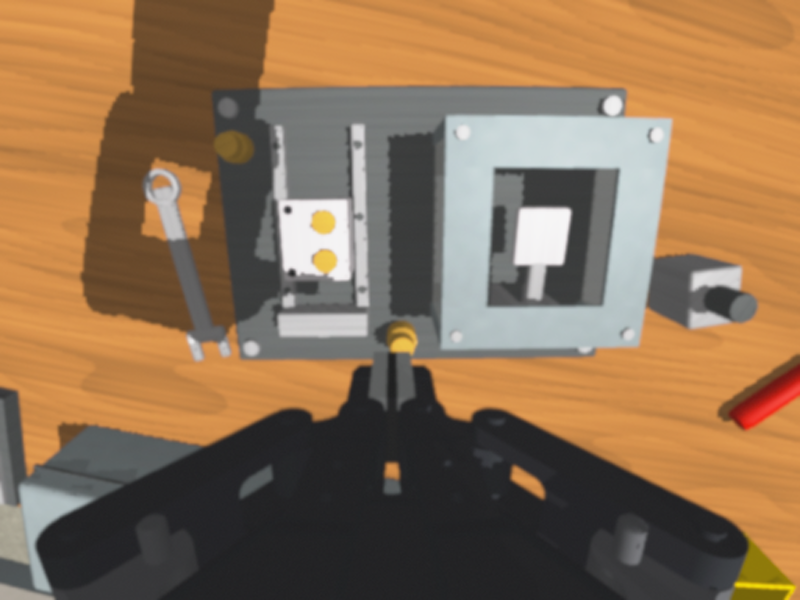

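The wrist view shows the plate corners at (213,90), (626,89) and (240,358), and the guard's top corners at (446,115), (672,119) and (637,346). The window corners are (495,168), (620,168), (605,306) and (488,306). The block top spans (277,200) to (350,281), and the pad is near (543,236).

```bash
python3 - <<'E'
from h import *
k=1/1.5625
P=[[-.115,-.165,.025],[-.115,.165,.025],[.115,-.165,.025],[-.085,0,.108],[-.085,.14,.108],[.065,.14,.108],[-.055,.03,.108],[-.055,.11,.108],[.035,.11,.108],[.035,.03,.108]]
uv=np.array([[213,90],[626,89],[240,358],[446,115],[672,119],[637,346],[495,168],[620,168],[605,306],[488,306]])*k
E=ext("wrist",np.load("T1.npy"))
p,r=fit("wrist",P,uv,E,(.548,.0075,.19));print(p);print(r/k)
np.save("p.npy",p)
# block: x,y offset in the fixture, pad: x,y,z
bu=np.array([[277,200],[350,199],[350,281],[283,282]])*k
B=np.array([[-.03,-.025,.07],[-.03,.025,.07],[.03,.025,.07],[.03,-.025,.07]])
s=least_squares(lambda q:(proj("wrist",f2w(p,B+[q[0],q[1],0]),E)-bu).ravel(),[0,-.09]);print("block",s.x,s.fun/k)
pu=np.array([[518,206],[571,208],[569,266],[513,264]])*k
D=np.array([[-.02,-.018,0],[-.02,.018,0],[.02,.018,0],[.02,-.018,0]])
s=least_squares(lambda q:(proj("wrist",f2w(p,D+q),E)-pu).ravel(),[-.01,.07,.095]);print("pad",s.x,s.fun/k)
im=cv2.imread("pics/w1raw.png")
L=[[-.09,-.0635,.037],[-.09,-.1165,.037],[.055,-.0635,.037],[.055,-.1165,.037],[.055,-.0635,.057],[.055,-.1165,.057],[-.015,-.09,.025]]+P
im=cv2.resize(im,None,fx=3,fy=3,interpolation=cv2.INTER_CUBIC)
for u in proj("wrist",f2w(p,L),E): cv2.drawMarker(im,tuple(int(round(a)) for a in u*3),(0,0,255),0,14,1)
cv2.imwrite("pics/ov1.png",cv2.resize(im[130:720,380:1300],(800,513)))
E
```

```text
[0.5509 0.0182 0.1946]
[[ 7.9394  2.05  ]
 [12.9732  4.5657]
 [ 7.1789  5.1229]
 [-2.1549 -2.1946]
 [-2.0189 -1.4493]
 [-1.7278 -0.3892]
 [-3.8471 -3.0146]
 [-2.3359 -1.2732]
 [-5.0978 -1.1416]
 [-4.7518 -0.8496]]
block [-0.0028 -0.0878] [ 1.3182  0.0067 -2.2983  0.4572  0.0342  0.0891  1.0245 -0.7066]
pad [-0.0096  0.0704  0.0962] [ 0.636   0.0655  1.159  -1.4982 -3.0926 -0.2315  1.2177  1.6885]
```

View pics/ov1.png

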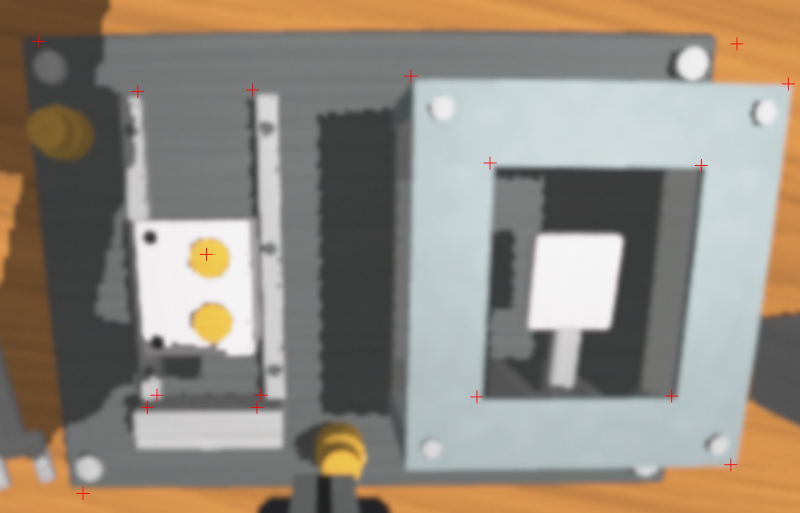

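The overlay shows that the rails, stop, window and guard match the fit. The plate corners do not, because the plate is not centred on the origin. I'll drop them and refit with guard, rails and stop.

```bash
python3 - <<'E'
from h import *
k=1/1.5625
P=[[-.085,0,.108],[-.085,.14,.108],[.065,.14,.108],[-.055,.03,.108],[-.055,.11,.108],[.035,.11,.108],[.035,.03,.108],
 [-.09,-.0635,.037],[-.09,-.1165,.037],[.055,-.0535,.057],[.055,-.1265,.057]]
o=(np.array([[257,95],[142,96],[284,409],[136,411]])*1.15+[380,130])/3
uv=np.vstack([np.array([[446,115],[672,119],[637,346],[495,168],[620,168],[605,306],[488,306]])*k,o])
E=ext("wrist",np.load("T1.npy"))
p,r=fit("wrist",P,uv,E,(.548,.0075,.19));print(p);print(r/k);np.save("p.npy",p)
for nm,u,D,x0 in (("block",[[277,200],[350,199],[350,281],[283,282]],np.array([[-.03,-.025],[-.03,.025],[.03,.025],[.03,-.025]]),.07),):
    s=least_squares(lambda q:(proj("wrist",f2w(p,np.c_[D+q,np.full(4,x0)]),E)-np.array(u)*k).ravel(),[0,-.09]);print(nm,s.x,s.fun/k)
# cross-check against the top camera
print("top",proj("top",f2w(p,[[-.01,.07,.108],[-.085,0,.108],[.065,.14,.108],[-.115,-.173,.025]]),ext("top"))/k)
E
```

```text
[0.5519 0.0209 0.2019]
[[ 0.9581  0.4761]
 [ 0.7777 -0.5002]
 [ 2.2148  0.208 ]
 [-0.5417 -0.8303]
 [ 0.7877 -0.0401]
 [-1.2878 -0.1627]
 [-0.7606  0.968 ]
 [-0.1314 -0.5815]
 [-0.3619  0.1766]
 [-0.1344  0.7914]
 [-1.8829  0.3408]]
block [-0.005  -0.0903] [ 1.0476  0.2674 -2.5986  0.2015  0.3242 -0.147   1.3369 -0.4758]
top [[363.3536 282.7597]
 [400.4426 310.6745]
 [326.6505 255.1448]
 [475.5072 314.3403]]
```

All residuals are now under 3 px, and the top camera confirms the window centre at (363,283). The block is at fixture x = -5 mm, y = -90 mm, 30 mm short of the stop. Next is the push.

```bash
python3 - <<'E'
from h import *
p=np.load("p.npy");q=quat(p[2]);W=lambda x,y,z:f2w(p,[[x,y,z]])[0]
ux=np.array([np.cos(p[2]),np.sin(p[2])])
ctrl.goto(W(-.085,-.09,.16),q)
ctrl.line_to(W(-.085,-.09,.053),vel=.1)
f0=ctrl.get_contact_force();print(f0,ctrl.get_time())
ctrl.line_to(W(-.024,-.09,.053),vel=.04)
x=-.024;fs=[]
while x<-.006:
    x+=.001;ctrl.line_to(W(x,-.09,.053),vel=.02)
    f=ctrl.get_contact_force()-f0;fs.append((round(x,3),round(-f[:2]@ux,1)))
    if -f[:2]@ux>12: break
print(fs,ctrl.get_time(),f,f2w([0,0,-p[2]],[ctrl.get_tool_pos()-[p[0],p[1],0]]))
T=wristT();np.save("T2.npy",T);im=read_camera("wrist");cv2.imwrite("pics/w2.png",cv2.resize(im,(800,600),interpolation=cv2.INTER_CUBIC))
E
```

```text
[ 0.8622 -0.8304  0.0033] 4.9917
[(-0.023, np.float64(6.2)), (-0.022, np.float64(5.0)), (-0.021, np.float64(4.2)), (-0.02, np.float64(4.0)), (-0.019, np.float64(4.6)), (-0.018, np.float64(4.7)), (-0.017, np.float64(3.5)), (-0.016, np.float64(9.8)), (-0.015, np.float64(15.0))] 8.9167 [-15.0564  -1.4581   8.497 ] [[-0.0168 -0.09    0.053 ]]
```

View pics/w2.png

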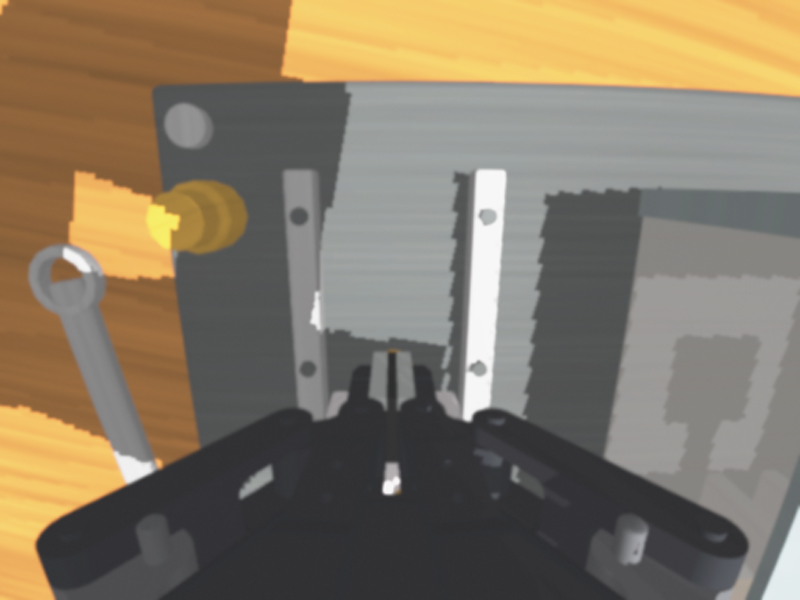

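The wrist view shows the fingers in the lane behind the block, at about (392,370). The force rose sharply at TCP x = -16 mm, which puts the block's near face at -5 mm, the home position. I'll back off, rise and verify.

```bash
python3 - <<'E'
from h import *
p=np.load("p.npy");q=quat(p[2]);W=lambda x,y,z:f2w(p,[[x,y,z]])[0]
ctrl.line_to(W(-.04,-.09,.053),vel=.08)
ctrl.line_to(W(-.04,-.09,.2),vel=.15)
ctrl.line_to(W(.03,-.02,.25),vel=.15)
T=wristT();im=read_camera("wrist");np.save("T3.npy",T)
E=ext("wrist",T);im=cv2.resize(im,None,fx=3,fy=3,interpolation=cv2.INTER_CUBIC)
L=[[-.005,-.115,.07],[-.005,-.065,.07],[.055,-.065,.07],[.055,-.115,.07],[-.01,.07,.095],[-.055,.03,.108],[-.055,.11,.108],[.035,.11,.108],[.035,.03,.108]]
for u in proj("wrist",f2w(p,L),E): cv2.drawMarker(im,tuple(int(round(a)) for a in u*3),(0,0,255),0,14,1)
cv2.imwrite("pics/w3.png",im[200:720,500:1300]);print(ctrl.get_time())
E
```

```text
11.5
```

View pics/w3.png

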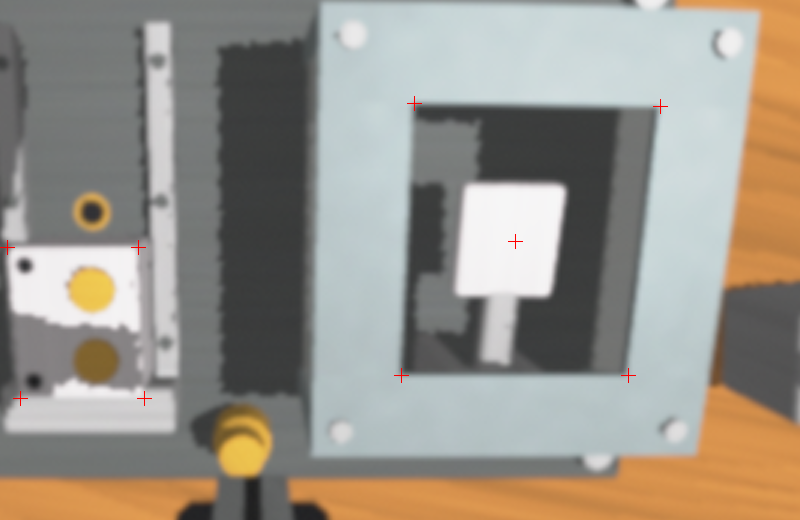

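The block's corners match the home marks, the pin hole is clear at (92,212), and the pad is centred in the window at (511,240). Now the press.

```bash
python3 - <<'E'
from h import *
p=np.load("p.npy");q=quat(p[2]);W=lambda x,y,z:f2w(p,[[x,y,z]])[0]
X,Y=-.011,.07
ctrl.line_to(W(X,Y,.19),vel=.15)
ctrl.pause(.2);f0=ctrl.get_contact_force()
ctrl.line_to(W(X,Y,.122),vel=.08)
z=.122;fs=[]
while z>.084:
    z-=.001;ctrl.line_to(W(X,Y,z),vel=.02)
    f=ctrl.get_contact_force()-f0;fs.append((round(z,3),round(float(f[2]),1)))
    if f[2]>22: break
print(fs,f,ctrl.get_tool_pos())
ctrl.pause(.2)
ctrl.line_to(W(X,Y,.19),vel=.08)
ctrl.line_to(W(.03,-.02,.25),vel=.15)
ctrl.pause(.3)
T=wristT();im=read_camera("wrist")
im=cv2.resize(im,None,fx=3,fy=3,interpolation=cv2.INTER_CUBIC)
D=np.array([[-.02,-.018],[-.02,.018],[.02,.018],[.02,-.018]])
for u in proj("wrist",f2w(p,[[-.012+a,.07+b,.073-.35*(-a)] for a,b in D]),ext("wrist",T)): cv2.drawMarker(im,tuple(int(round(a)) for a in u*3),(0,0,255),0,14,1)
cv2.imwrite("pics/w4.png",im[200:720,500:1300]);print(ctrl.get_time())
E
```

```text
[(0.121, 0.3), (0.12, 0.2), (0.119, -0.1), (0.118, -1.1), (0.117, -0.5), (0.116, 0.4), (0.115, -0.4), (0.114, -0.2), (0.113, -0.8), (0.112, -0.9), (0.111, -0.0), (0.11, 3.1), (0.109, 3.9), (0.108, 3.0), (0.107, 3.6), (0.106, 3.3), (0.105, 3.2), (0.104, 3.0), (0.103, 4.2), (0.102, 2.7), (0.101, 4.1), (0.1, 4.5), (0.099, 4.0), (0.098, 3.6), (0.097, 4.4), (0.096, 3.7), (0.095, 3.8), (0.094, 3.3), (0.093, 5.8), (0.092, 11.9), (0.091, 16.6), (0.09, 21.3), (0.089, 27.4)] [-14.8921  -2.5334  27.3805] [0.5275 0.0874 0.0927]
24.7667
```

View pics/w4.png

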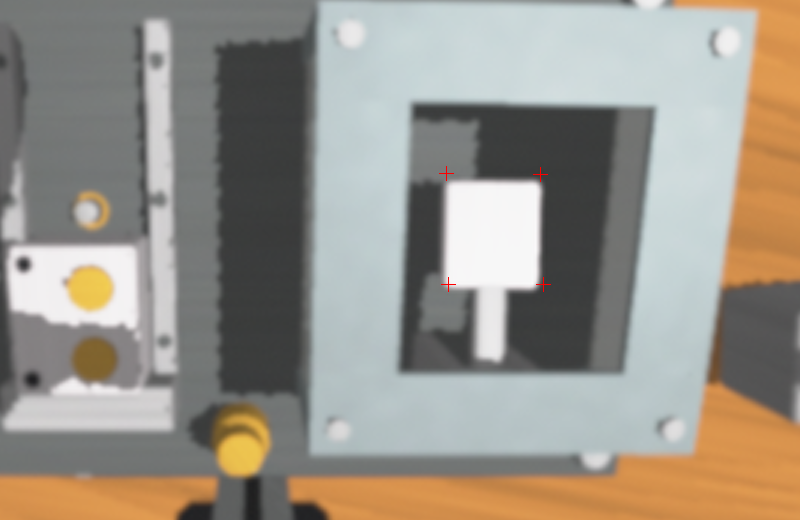

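The pad now sits low at (492,235), which matches the fully-down marks. The pin is up at (88,211) and the block is still home. The force rose against the lever's stop at the expected height, and the hand is clear.

```bash
python3 -c "
from station import ctrl
print(ctrl.sign_off())"
```

```text
the job is handed in; nothing more can be done
None
```

The block is home against the end stop, the lever is pressed down onto its stop with the lock pin up, the hand is clear, and the job was handed in at about 25 s; no verdict was returned.

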